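Set up the dough sheeter: hang the scraper, set the gap cap

TASK

Get the red dough sheeter ready: hang the steel scraper by its orange grip over the front bar, its two legs straddling the bar, and let go of it so that it hangs freely. Then screw the black knurled cap on top of the sheeter down (clockwise) until it bottoms out, back it off a quarter turn, and finish still gripping the cap, holding it still there. Leave the other things on the table where they are.

Things in the scene. Friction and masses are not known exactly. Their poses are not given: they have to be found in the camera images.
- scraper_grip (a point): Centre of the orange grip of the loose steel scraper (0.24 kg): an upright bar 16 mm thick (x), 64 mm long (y), 28 mm tall (z up). y runs along the scraper's ridge; a half turn about z makes no difference. It starts upright on the table, left or right of the sheeter, at a yaw that varies, its centre 94 mm above the table. When it hangs on the bar, this point is about 45 mm above the bar's axis.
- scraper: The whole scraper, axes as scraper_grip: folded sheet, inverted U 100 mm long (y) with splayed legs. Origin between its feet, 94 mm below the grip's centre. Inside, the flat underside of the ridge is 56 mm above the feet and 24 mm wide (x); the legs spread to about 48 mm apart inside, 58 mm outside, at the feet.
- bar_mid (a point): Middle of the sheeter's front bar, on its axis: round steel, 14 mm diameter, level, 115 mm above the table, 218 mm clear between its end brackets (30 mm tall, centred on the bar). y runs along the bar, x level from the bar back to the rollers and cap, z up. At least 45 mm free on both sides of the bar along x, and below it down to the base plate.
- sheeter: The red dough sheeter, fixed, its place and yaw vary: base 250 mm (x) by 246 mm (y), two cheeks, two rollers, and a dark bridge across the top (60 mm wide along x, top 166 mm above the table) that carries the cap. Origin on the table under its middle; the bar lies at x = -100 mm, the cap's axis at x = +20 mm, y = 0.
- cap_grip (a point): Centre of the black knurled cap (on its vertical axis, half-way up): a cylinder 42 mm diameter, 30 mm tall, white radial mark on top. Fully down, this point is 197 mm above the table, the cap resting on a 34 mm wide boss 16 mm above the bridge. Its right-handed thread raises it 10 mm per full turn. It starts already engaged on its stud.
- cap (a joint): Turn of the black cap in rad: 0 when bottomed out (a hard stop), growing anticlockwise seen from above as it is unscrewed (1.571 = a quarter turn off the stop). Starts between 2.2 and 3.0. It turns against about 0.12 N m of friction and stays where it is left; no spring.
- jar_mid (a point): Half-way up an amber glass jar with black lid, 72 mm diameter, 130 mm tall; bystander, standing left or right of the sheeter, on the side where the scraper is not.
- tub_mid (a point): Half-way up a white plastic tub, 90 mm diameter, 85 mm tall; bystander.
- bowl_mid (a point): Half-way up a steel bowl, 140 mm diameter, 55 mm tall; bystander.
- brush_grip (a point): Handle of a pastry brush lying on the table; bystander.
- cutter_mid (a point): Half-way up a copper-coloured dough weight, 60 mm diameter, 40 mm tall; bystander.

How it is judged (in metres and radians):
On the way, in this order (a step that is already met when the one before it is completed fails the run):
1. the scraper hangs over the front bar, let go (x of scraper_grip in the frame of bar_mid between -0.016 and 0.016 m and y of scraper_grip in the frame of bar_mid between -0.07 and 0.07 m and z of scraper_grip in the frame of bar_mid between 0.034 and 0.051 m and angle between scraper_grip's own z axis and vertical below 0.3 rad and angle between the y axis of scraper_grip and the y axis of bar_mid, either way round below 0.2 rad and contact force between the fingers and scraper below 0.3 N and linear speed of scraper below 0.05 m/s), for 0.2 s.
2. the cap is screwed down until it bottoms out (value of joint cap below 0.08 rad), for 0.1 s.
At the end, for the whole second after the job is handed in: Scraper hangs still over the bar, untouched: grip centre within 16 mm across and 70 mm along of the bar's middle, 34 to 51 mm above its axis, tilt under 0.3 rad, within 0.2 rad of the bar's direction. Cap, having bottomed (under 0.08 rad), rests at 1.27 to 1.87 rad, gripped with over 3 N (x of scraper_grip in the frame of bar_mid between -0.016 and 0.016 m and y of scraper_grip in the frame of bar_mid between -0.07 and 0.07 m and z of scraper_grip in the frame of bar_mid between 0.034 and 0.051 m and angle between scraper_grip's own z axis and vertical below 0.3 rad and angle between the y axis of scraper_grip and the y axis of bar_mid, either way round below 0.2 rad and contact force between the fingers and scraper below 0.3 N and linear speed of scraper below 0.03 m/s and value of joint cap between 1.27 and 1.87 rad and velocity of joint cap between -0.1 and 0.1 rad/s and contact force between the fingers and cap above 3 N); the arm keeps its last pose, push and grip.
It fails at once if a bystander (jar, tub, bowl, brush, copper weight) is moved by more than 40 mm (distance of any of jar_mid, tub_mid, bowl_mid, brush_grip, cutter_mid from where it was at the start of the episode above 0.04 m).
It also fails if it takes over 72 s, if anything falls off the work surface, if the arm or the gripper's body presses on something with over 40 N, if the wrist force passes 120 N, or if a joint passes its speed limit or range.

ROBOT

A 6-joint arm with a two-finger parallel gripper is mounted at the origin on the work surface. World frame = base frame: x ahead of the robot, y to its left, z up, the work surface at z = 0. Lengths are in m, angles in degrees, forces in N, time in s.
With the tool pointing down it reaches from about 0.3 to 0.75 m from the base axis. Payload 8.5 kg.
Tool frame: the origin (TCP) lies on the centre line of the jaws, within the pads' length; the fingertips stand 11 mm ahead of it and the grasp point (between the pads) lies 8 mm behind it; x points along the fingers, y is the direction in which the jaws open and shut, and the axes are right-handed (so a half turn about x gives the same grasp; the last joint's range is limited). The gripper opens to 85 mm and grips with 20 to 120 N. Pads are 22 mm wide; open, the fingers measure 114 mm over their backs; the gripper's body (76 mm by 85 mm) begins 54 mm behind the grasp point. The pads swing forward as they close: fully open they stand 13 mm farther back than shut.
Start: joints at [52.523, 21.807, 74.336, -0, 83.858, -12.336], TCP at [0.234, 0.498, 0.242] pointing down, gripper open.
Joint ranges: [-178.18, 178.18], [-50.72, 133.34], [12.68, 142.11], [-81.47, 261.47], [9.98, 163.14], [-165.26, 165.26]. Speed limits (degrees/s): [136.94, 136.94, 180, 180, 180, 180].

INTERFACE

Orientations are given as a 3x3 rotation matrix whose columns are the frame's x, y, z axes.
In Python, from rig import env gives the robot as it stands.
- The arm moves only by the tool carry_out, never from a script. Its argument "motion" is a list that holds one entry, the list of rows, each a list of 7 numbers: the shift along the tool's x, y, z in cm, then the turn, a rotation vector about the tool's x, y, z in rad, then the finger opening in cm, from 0 to 8.54. A call has 1 to 5 rows; each row is the pose to reach, as a shift and turn from the pose commanded when the call began, along the tool's axes at that moment; what a row does not reach only later rows make up. A row lasts 1/12 s, in which the tool goes at most 41.7 mm and 7.16 degrees, less where a joint would pass 70% of its speed; a pose out of reach is approached as far as the arm can. A call with a gripper value outside its range is refused whole. The fingers move at their own pace and stop on an object; "grip_force" is the grip in N (left out, the last holds). Time passes only in rows, so rows that repeat a pose let the fingers close. It gives the time, the measured TCP pose, the force and the opening at its end, in the units of the state.
- env.observe(): the state, without advancing time (a new reading comes with each control period).
- env.get_image(name): name is "side" or "top" or "wrist"; returns a dict with "image" (420x560x3 uint8, red, green, blue), "fov_y" (degrees; the focal length in pixels is half the picture's height over the tangent of half this angle, whatever the lens; pixels are square), "cx", "cy" (the principal point, pixels), "R" (3x3) and "t" (3): a world point X has camera coordinates R X + t. Camera axes: x right, y down, z forward; pixel columns grow to the right and rows downward; lengths in m; the calibration is good to about 2 mm. A picture is of the moment at which its call begins. There is no depth.
- env.close_job(): hands the job in, once; it reports no verdict.
The state is a dict: "time_s": time; "q": joint angles; "qvel": joint speeds; "joint_efforts": joint torques, N m; "position": TCP position; "tool_rot": TCP orientation; "ft_force": force on the tool from outside, world axes, zero at the start; "wrist_torque": the same for the moment, N m; "grip_width": finger opening in m.
Only numpy, scipy, OpenCV 4.12 (cv2) and the standard library are available. Lean on these libraries where they do the work, as an engineer would, in place of code of your own. Each camera call takes 0.05 s, during which the arm holds its last target. There are 200 camera calls.

## Working session

There is one attempt and no reset: what is moved stays moved. The work goes in short steps, Python scripts to look and compute and a tool call to move; the robot and the scene stay as the last step left them, time stands still between calls to the robot, and variables do not carry over. Pictures are saved under pics/ and viewed, on a budget of 10 in all, crops included, one or two more only if the job needs it, and the job is handed in when it is done.

Besides the shell and the picture viewer there is one more tool, called after "Request:" as name([rows], argument=value, ...), one row to a line, values as JSON. carry_out: Moves the arm, as the interface text tells. Its arguments: {"type":"object","properties":{"motion":{"type":"array","items":{"type":"array","items":{"type":"array","items":{"type":"number"}}}},"grip_force":{"type":"number"}},"required":["motion"]}

```bash
ls; mkdir -p pics
python3 - <<'E'
from rig import env
import cv2,numpy as np
s=env.observe(); print(s)
for n in ['top','side']:
    d=env.get_image(n); cv2.imwrite(f'pics/{n}0.png',d['image'][:,:,::-1]); np.savez(f'{n}0.npz',**d); print(n,d['fov_y'],d['cx'],d['cy'],d['R'],d['t'])
E
```

```text
pics
{'time_s': 0.0, 'q': array([ 5.25219392e+01,  2.18408341e+01,  7.43851403e+01, -3.34745301e-04,
        8.38587153e+01, -1.23362882e+01]), 'qvel': array([-0.0722884 , -0.00520131,  0.00416698,  0.06709566, -0.06385871,
       -0.01491245]), 'joint_efforts': array([ 9.39205347e-05, -4.48434699e+01, -2.31277871e+01, -2.22522572e-04,
        4.66329671e-03, -6.88866794e-05]), 'position': array([0.23350454, 0.49765931, 0.24171096]), 'tool_rot': array([[-8.94759513e-04,  4.24858317e-01,  9.05259416e-01],
       [-1.17654516e-03,  9.05258705e-01, -4.24859146e-01],
       [-9.99998908e-01, -1.44522535e-03, -3.10123842e-04]]), 'ft_force': array([-0.7502247 , -0.92438791,  0.12537772]), 'wrist_torque': array([ 0.01597444, -0.05862881,  0.04109512]), 'grip_width': 0.08537169879728373}
top 46.9887014063919 282.3434902504477 214.3334136958802 [[-0.0149558  -0.99977674 -0.01492604]
 [-0.99692445  0.0160583  -0.07670569]
 [ 0.07692825  0.01373294 -0.99694205]] [-0.05256547  0.52185549  1.57647158]
side 46.27031625088482 278.77354594124984 217.6363629247077 [[-0.98706024 -0.16025471  0.00552373]
 [-0.09897043  0.58176384 -0.80731388]
 [ 0.12616234 -0.79741411 -0.59009643]] [0.47070385 0.20945336 1.52329112]
```

View pics/top0.png

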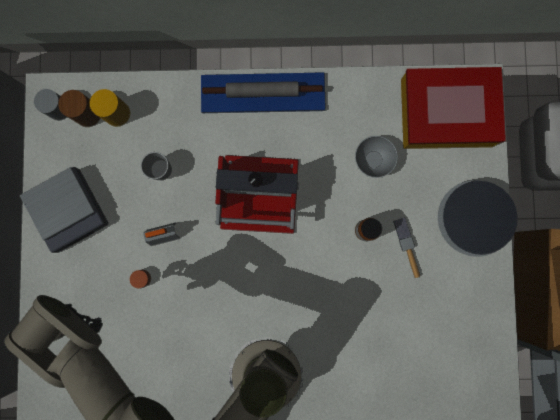

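View pics/side0.png

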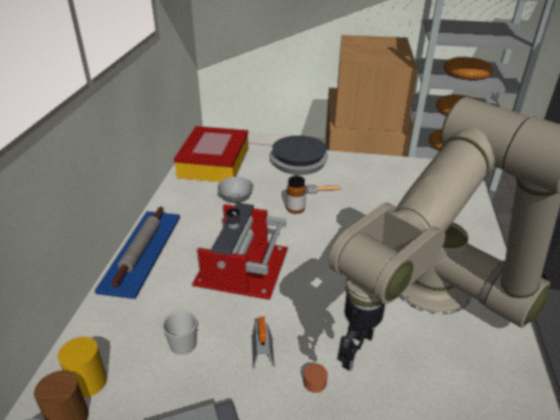

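The top view shows the scraper at about (157,233) with its orange grip, and the red sheeter at (258,193). The cap is at (256,180), the bar is near row 225, the jar is at (368,228) and the copper weight is at (140,278). The side view agrees: scraper at (263,340), cap at (234,212). Next I measure by colour and look at an enlarged crop.

```bash
cat > h.py <<'E'
import numpy as np,cv2
from rig import env
def foc(d): return 210/np.tan(np.radians(float(d['fov_y']))/2)
def ray(d,p):
    v=np.array([(p[0]-d['cx'])/foc(d),(p[1]-d['cy'])/foc(d),1.]); R=d['R']; return -R.T@d['t'], R.T@v
def onz(d,p,z):
    c,v=ray(d,p); return c+v*(z-c[2])/v[2]
def tri(ds,ps):
    A=np.zeros((3,3));b=np.zeros(3)
    for d,p in zip(ds,ps):
        c,v=ray(d,p); v=v/np.linalg.norm(v); P=np.eye(3)-np.outer(v,v); A+=P;b+=P@c
    return np.linalg.solve(A,b)
def proj(d,X):
    c=d['R']@np.asarray(X)+d['t']; return c[:2]/c[2]*foc(d)+[float(d['cx']),float(d['cy'])]
def blobs(im,lo,hi,box=None,amin=20):
    m=cv2.inRange(cv2.cvtColor(im,cv2.COLOR_RGB2HSV),lo,hi)
    if box: k=np.zeros_like(m);x0,y0,x1,y1=box;k[y0:y1,x0:x1]=1;m=m*k
    n,l,st,c=cv2.connectedComponentsWithStats(m)
    return [(st[i,4],c[i].round(1),cv2.minAreaRect(np.argwhere(l==i)[:,::-1].astype(np.float32))) for i in range(1,n) if st[i,4]>=amin]
E
python3 - <<'E'
from h import *
t=dict(np.load('top0.npz'));s=dict(np.load('side0.npz'))
a=blobs(t['image'],(5,130,90),(22,255,255),(130,215,190,250));b=blobs(s['image'],(5,130,90),(22,255,255),(240,305,290,345))
print(a,b)
print('grip',tri([t,s],[a[0][1],b[0][1]]), onz(t,a[0][1],.1))
bt=cv2.boxPoints(a[0][2]);print([onz(t,p,.108)[:2].round(3) for p in bt])
red=blobs(t['image'],(0,150,60),(6,255,255),(200,140,320,250));print(red)
for X in [(0,0,0)]: print(proj(t,X))
c1=cv2.resize(t['image'][145:245,130:310],None,fx=4,fy=4,interpolation=cv2.INTER_CUBIC)
c2=cv2.resize(s['image'][190:300,185:295],None,fx=2,fy=2)
cv2.imwrite('pics/crop0.png',c1[:,:,::-1])
E
```

```text
[(np.int32(94), array([154.5, 232.5]), ((154.50001525878906, 232.50003051757812), (4.6081767082214355, 19.645383834838867), 75.96376037597656))] [(np.int32(148), array([261.7, 329.6]), ((262.0, 329.5), (25.0, 6.0), 90.0))]
grip [0.46509982 0.34202276 0.09523112] [0.4640294  0.34056644 0.1       ]
[array([0.464, 0.37 ]), array([0.478, 0.31 ]), array([0.464, 0.307]), array([0.45 , 0.366])]
[(np.int32(47), array([220.1, 162.4]), ((220.2307891845703, 162.1538543701172), (3.7210419178009033, 12.155404090881348), 7.125016689300537)), (np.int32(62), array([231.3, 157.9]), ((232.5, 159.0), (15.0, 6.0), 0.0)), (np.int32(225), array([281.7, 162.2]), ((278.8783874511719, 163.72972106933594), (36.825374603271484, 13.31631851196289), 9.462322235107422)), (np.int32(57), array([217.7, 196.3]), ((217.66209411621094, 196.05517578125), (3.8200924396514893, 14.117733001708984), 4.763641834259033)), (np.int32(639), array([273.5, 203. ]), ((273.5, 203.0), (18.0, 43.0), 90.0)), (np.int32(505), array([248.2, 213.5]), ((255.29617309570312, 210.31690979003906), (68.40270233154297, 17.200511932373047), 3.2704880237579346)), (np.int32(424), array([256.2, 227.2]), ((256.96234130859375, 227.1277618408203), (72.40978240966797, 6.168906211853027), 3.4336304664611816))]
[266.2352199  374.25188214]
```

View pics/crop0.png

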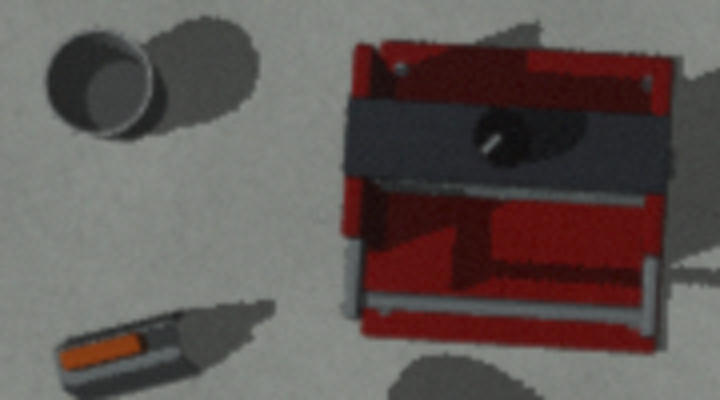

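The crop shows the bar running from (365,300) to (642,317), which is (221.2,220.0)–(290.5,224.2) in the full image. The cap top is at (501,137), or (255.2,179.2), and its white mark points to lower left. The orange grip is fully visible.

Run:
```python
from h import *
t=dict(np.load('top0.npz'));s=dict(np.load('side0.npz'))
f=lambda x,y:(x/4+130-.4,y/4+145-.4)
a=onz(t,f(365,300),.115);b=onz(t,f(642,317),.115);print('bar',a,b,(a+b)/2,np.linalg.norm(a-b),np.degrees(np.arctan2(*(a-b)[:2])))
c=onz(t,f(501,137),.216);print('cap',c,np.linalg.norm(((a+b)/2-c)[:2]))
ed=(a-b)/np.linalg.norm(a-b);ex=np.array([ed[1],-ed[0]]);print('ex',ex,'bar from cap',c[:2]-.12*ex)
print('cutter',onz(t,(140,278),.04),'jar',onz(t,(368,228),.13),'brush',onz(t,(408,250),0),'tub',onz(t,(157,165),.085))
print('cap in side',proj(s,c),'barmid side',proj(s,(a+b)/2),[proj(s,a),proj(s,b)])
```

```text
bar [0.50027664 0.12946566 0.115     ] [ 0.48364108 -0.08558354  0.115     ] [0.49195886 0.02194106 0.115     ] 0.21569167887703272 4.423420096361702
cap [0.61085214 0.01522761 0.216     ] 0.11908266383977664
ex [ 0.99702131 -0.07712657] bar from cap [0.49120958 0.0244828 ]
cutter [0.31977684 0.40378117 0.04      ] jar [ 0.46630011 -0.32366421  0.13      ] brush [ 0.39728679 -0.47491616  0.        ] tub [0.68101398 0.33789477 0.085     ]
cap in side [233.85756557 212.07655529] barmid side [272.95084816 244.0750416 ] [array([263.76721238, 267.0947093 ]), array([281.15286441, 223.51589777])]
```

```bash
cat >> h.py <<'E'
def Rdown(yaw):
    a=np.radians(yaw); y=np.array([np.cos(a),np.sin(a),0]); x=np.array([0,0,-1.]); return np.c_[x,y,np.cross(x,y)]
def plan(pos,yaw,s=None):
    from scipy.spatial.transform import Rotation as Ro
    s=s or env.observe(); T=s['tool_rot']
    yw=np.degrees(np.arctan2(T[1,1],T[0,1]))
    print('t',round(s['time_s'],2),'pos',s['position'].round(4),'yaw',yw.round(2),'q',s['q'].round(1),'F',s['ft_force'].round(1),'tq',s['wrist_torque'].round(2),'w',round(s['grip_width'],4))
    print('shift cm',(T.T@(np.array(pos)-s['position'])*100).round(2),'rotvec',Ro.from_matrix(T.T@Rdown(yaw)).as_rotvec().round(3))
E
python3 -c "
from h import *
plan((.4645,.340,.18),13.2)"
```

```text
t 0.1 pos [0.2335 0.4977 0.2418] yaw 64.86 q [ 52.5  21.8  74.4  -0.   83.9 -12.3] F [-0.  -0.  -0.8] tq [-0.02  0.01 -0.04] w 0.0855
shift cm [ 6.18 -4.45 27.61] rotvec [0.902 0.    0.001]
```

Request:
carry_out([
  [[6.2, -4.45, 27.6, 0.9, 0, 0, 8.5], [6.2, -4.45, 27.6, 0.9, 0, 0, 8.5], [6.2, -4.45, 27.6, 0.9, 0, 0, 8.5], [6.2, -4.45, 27.6, 0.9, 0, 0, 8.5], [6.2, -4.45, 27.6, 0.9, 0, 0, 8.5]],
], grip_force=40)

```text
time_s: 0.52
position: [0.4028, 0.3819, 0.1966]
tool_rot: [[-0.0, 0.877, 0.48], [-0.0, 0.48, -0.877], [-1.0, -0.001, 0.0]]
ft_force: [0.4, 0.5, 1.1]
grip_width: 0.0852
```

```bash
python3 -c "
from h import *
plan((.4645,.340,.18),13.2)"
```

```text
t 0.52 pos [0.4028 0.3819 0.1966] yaw 28.71 q [31.3 24.4 78.   0.  77.6  2.5] F [0.4 0.5 1.1] tq [ 0.07 -0.02 -0.02] w 0.0852
shift cm [1.66 3.4  6.64] rotvec [0.271 0.    0.001]
```

Request:
carry_out([
  [[1.6, 3.4, 6.6, 0.27, 0, 0, 8.5], [1.6, 3.4, 6.6, 0.27, 0, 0, 8.5], [1.6, 3.4, 6.6, 0.27, 0, 0, 8.5], [1.6, 3.4, 6.6, 0.27, 0, 0, 8.5]],
])

```text
time_s: 0.85
position: [0.4644, 0.3408, 0.1802]
tool_rot: [[-0.002, 0.973, 0.232], [-0.001, 0.232, -0.973], [-1.0, -0.002, 0.0]]
ft_force: [-1.7, 1.0, 0.1]
grip_width: 0.0851
```

Run:
```python
from h import *
plan((.4645,.340,.09),13.2)
d=env.get_image('wrist'); np.savez('w1.npz',**d); im=d['image']
cv2.imwrite('pics/w1.png',im[:,:,::-1])
for b in blobs(im,(5,130,60),(22,255,255),amin=200): 
    print(b)
    P=cv2.boxPoints(b[2]);Q=np.array([onz(d,p,.108) for p in P]);print(Q.round(4).tolist(),Q.mean(0))
plan((.4645,.340,.09),13.2)
```

```text
t 0.85 pos [0.4644 0.3408 0.1802] yaw 13.39 q [24.5 27.3 75.9  0.  76.9 11.1] F [-1.7  1.   0.1] tq [0.03 0.02 0.06] w 0.0851
shift cm [9.02 0.01 0.08] rotvec [0.003 0.    0.002]
(np.int32(3864), array([138. ,  86.4]), ((137.5, 86.5), (71.0, 67.0), 90.0))
[[0.3288, 0.4254, 0.108], [0.37, 0.4352, 0.108], [0.3756, 0.3922, 0.108], [0.3317, 0.3818, 0.108]] [0.35154037 0.4086349  0.108     ]
(np.int32(1759), array([283.2, 221.2]), ((283.0, 221.5), (85.0, 20.0), 90.0))
[[0.4511, 0.3703, 0.108], [0.4649, 0.3736, 0.108], [0.4809, 0.3093, 0.108], [0.4659, 0.3057, 0.108]] [0.46567598 0.33974963 0.108     ]
t 0.9 pos [0.4634 0.3418 0.1807] yaw 13.58 q [24.6 27.3 75.9  0.  76.9 11. ] F [ 0.4 -0.   0.6] tq [ 0.    0.04 -0.02] w 0.0848
shift cm [9.07 0.08 0.2 ] rotvec [0.007 0.    0.001]
```

View pics/w1.png

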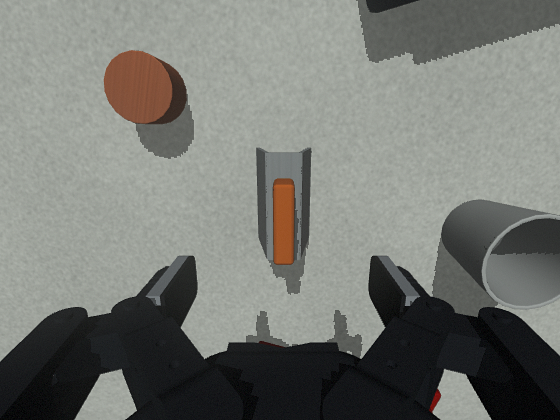

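The wrist view shows the orange grip at (283,222), vertical and midway between the pads (about x=195 and x=371). Its length measures 66 mm, close to the stated 64. I descend and grip it.

Request:
carry_out([
  [[4.0, 0.1, 0.1, 0, 0, 0, 6], [7.0, 0.1, 0.1, 0, 0, 0, 5], [9.0, 0.1, 0.1, 0, 0, 0, 4], [9.0, 0.1, 0.1, 0, 0, 0, 0], [9.0, 0.1, 0.1, 0, 0, 0, 0]],
], grip_force=50)

```text
time_s: 1.32
position: [0.4638, 0.3421, 0.0915]
tool_rot: [[-0.001, 0.971, 0.237], [-0.0, 0.237, -0.971], [-1.0, -0.001, 0.0]]
ft_force: [-0.2, -0.6, 0.6]
grip_width: 0.0252
```

Request:
carry_out([
  [[0, 0, 0, 0, 0, 0, 0], [0, 0, 0, 0, 0, 0, 0], [0, 0, 0, 0, 0, 0, 0], [0, 0, 0, 0, 0, 0, 0]],
])

```text
time_s: 1.65
position: [0.4651, 0.3419, 0.0928]
tool_rot: [[0.002, 0.972, 0.235], [0.002, 0.235, -0.972], [-1.0, 0.003, -0.001]]
ft_force: [-1.2, 2.4, 6.2]
grip_width: 0.0151
```

```bash
python3 -c "
from h import *
plan((.4645,.340,.26),13.2)"
```

```text
t 1.65 pos [0.4651 0.3419 0.0928] yaw 13.6 q [24.6 32.8 82.4  0.  64.7 11. ] F [-1.2  2.4  6.2] tq [0.29 0.4  0.06] w 0.0151
shift cm [-16.72  -0.06   0.16] rotvec [ 0.007 -0.001 -0.003]
```

Request:
carry_out([
  [[-1.5, 0, 0, 0, 0, 0, 0], [-5, 0, 0, 0, 0, 0, 0], [-9, 0, 0, 0, 0, 0, 0], [-13, 0, 0, 0, 0, 0, 0], [-16.7, 0, 0, 0, 0, 0, 0]],
])

```text
time_s: 2.07
position: [0.4643, 0.341, 0.2607]
tool_rot: [[0.001, 0.972, 0.235], [0.0, 0.235, -0.972], [-1.0, 0.001, 0.0]]
ft_force: [1.6, -0.3, -2.3]
grip_width: 0.0152
```

```bash
python3 -c "
from h import *
plan((.4915,.025,.265),-4.4)"
```

```text
t 2.07 pos [0.4643 0.341  0.2607] yaw 13.58 q [24.5 23.8 68.1 -0.  88.1 11. ] F [ 1.6 -0.3 -2.3] tq [ 0.   -0.12  0.06] w 0.0152
shift cm [-0.43 -4.77 31.36] rotvec [ 0.314  0.    -0.001]
```

Request:
carry_out([
  [[-0.1, -0.4, 2.5, 0.03, 0, 0, 0], [-0.2, -0.9, 6, 0.06, 0, 0, 0], [-0.3, -1.5, 9.5, 0.1, 0, 0, 0], [-0.3, -2, 13, 0.13, 0, 0, 0], [-0.4, -2.5, 16.5, 0.17, 0, 0, 0]],
])

```text
time_s: 2.48
position: [0.4785, 0.1735, 0.2623]
tool_rot: [[-0.0, 0.998, 0.066], [-0.0, 0.066, -0.998], [-1.0, -0.0, 0.0]]
ft_force: [1.3, 0.8, -2.9]
grip_width: 0.0148
```

```bash
python3 -c "
from h import *
plan((.4915,.025,.265),-4.4)"
```

```text
t 2.48 pos [0.4785 0.1735 0.2623] yaw 3.78 q [ 6.6 16.9 78.5 -0.  84.7  2.8] F [ 1.3  0.8 -2.9] tq [ 0.   -0.04  0.03] w 0.0148
shift cm [-0.27  0.31 14.9 ] rotvec [0.143 0.    0.   ]
```

Request:
carry_out([
  [[-0.2, 0.1, 3.5, 0.03, 0, 0, 0], [-0.2, 0.2, 7, 0.07, 0, 0, 0], [-0.3, 0.3, 10.5, 0.1, 0, 0, 0], [-0.3, 0.3, 13, 0.13, 0, 0, 0], [-0.3, 0.3, 14.9, 0.143, 0, 0, 0]],
])

```text
time_s: 2.9
position: [0.4918, 0.0243, 0.2654]
tool_rot: [[-0.0, 0.997, -0.079], [-0.001, -0.079, -0.997], [-1.0, -0.0, 0.001]]
ft_force: [0.5, 0.6, -2.6]
grip_width: 0.015
```

Request:
carry_out([
  [[0, 0, 0, 0, 0, 0, 0], [0, 0, 0, 0, 0, 0, 0]],
])

```text
time_s: 3.07
position: [0.4919, 0.0259, 0.2652]
tool_rot: [[-0.0, 0.997, -0.078], [0.0, -0.078, -0.997], [-1.0, -0.0, -0.0]]
ft_force: [-0.5, 0.6, -2.6]
grip_width: 0.0151
```

Run:
```python
from h import *
plan((.4915,.025,.265),-4.4)
for n in ['wrist','side','top']:
    d=env.get_image(n); np.savez(n+'2.npz',**d); 
    if n=='wrist': A=d['image']
    if n=='side': B=cv2.resize(d['image'][170:310,180:320],None,fx=3,fy=3,interpolation=cv2.INTER_CUBIC)
cv2.imwrite('pics/w2.png',np.hstack([A[:,:380],B])[:,:,::-1])
```

```text
t 3.07 pos [0.4919 0.0259 0.2652] yaw -4.46 q [-10.8  15.1  80.6   0.   84.4  -6.3] F [-0.5  0.6 -2.6] tq [ 0.02 -0.    0.05] w 0.0151
shift cm [ 0.02 -0.03  0.1 ] rotvec [-0.001 -0.     0.   ]
```

View pics/w2.png

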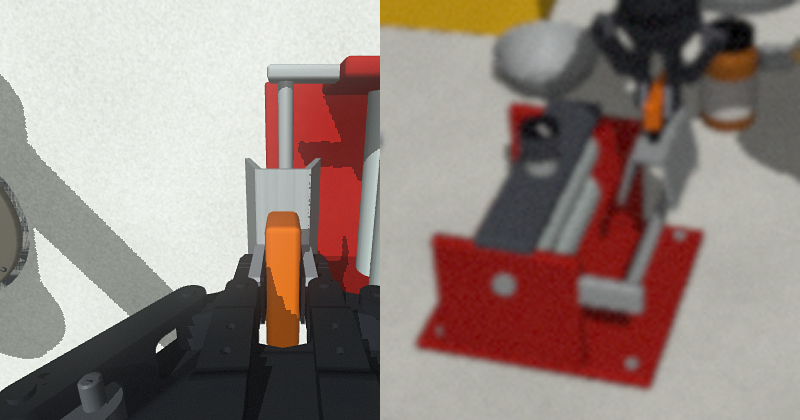

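The wrist view shows the bar at x≈278–294 (rows 85–168), directly below and parallel to the scraper, whose grip is centred on x≈283. The side view shows the scraper above the bar's middle. Now I measure the bar's offset.

Run:
```python
from h import *
d=dict(np.load('wrist2.npz')); im=d['image'].astype(int)
for r in (95,105,115,125,135,145,155): 
    m=[x for x in range(268,306) if im[r,x,0]-im[r,x,1]<40 and im[r,x,1]>70]; x0,x1=m[0],m[-1]
    print(r,x0,x1,[onz(d,((x0+x1+1)/2,r),.115).round(4)[:2]], (onz(d,(x1+1,r),.115)-onz(d,(x0,r),.115))[0].round(4))
for Y in (.0259,.075): print('tcp grip',proj(d,[.4919+.0786*(Y-.0259),Y,.266]),proj(d,[.4919+.0786*(Y-.0259),Y,.115]))
```

```text
95 278 292 [array([0.503 , 0.1205])] 0.0136
105 278 292 [array([0.5024, 0.1119])] 0.0137
115 278 292 [array([0.5017, 0.1032])] 0.0138
125 278 292 [array([0.5011, 0.0944])] 0.0139
135 278 292 [array([0.5004, 0.0854])] 0.0141
145 279 292 [array([0.5002, 0.0762])] 0.0132
155 279 292 [array([0.4995, 0.0668])] 0.0134
tcp grip [280.64766545 268.33030323] [281.43970552 197.04993316]
tcp grip [280.56720451 169.94398403] [281.43960821 146.62034254]
```

Request:
carry_out([
  [[1, 0.2, 0, 0, 0, 0, 0], [3.5, 0.2, 0, 0, 0, 0, 0], [6.5, 0.2, 0, 0, 0, 0, 0], [9, 0.2, 0, 0, 0, 0, 0], [9.8, 0.2, 0, 0, 0, 0, 0]],
])

```text
time_s: 3.63
position: [0.4924, 0.0277, 0.1641]
tool_rot: [[-0.006, 0.997, -0.074], [0.001, -0.074, -0.997], [-1.0, -0.006, -0.001]]
ft_force: [-0.0, 0.4, -1.8]
grip_width: 0.0154
```

Request:
carry_out([
  [[0.2, 0, 0, 0, 0, 0, 0], [0.4, 0, 0, 0, 0, 0, 0], [0.6, 0, 0, 0, 0, 0, 0], [0.6, 0, 0, 0, 0, 0, 0]],
])

```text
time_s: 3.97
position: [0.4945, 0.0265, 0.1621]
tool_rot: [[0.002, 0.997, -0.076], [-0.0, -0.076, -0.997], [-1.0, 0.002, 0.0]]
ft_force: [0.3, -0.3, -2.1]
grip_width: 0.0149
```

Run:
```python
from h import *
plan((.4935,.025,.159),-4.4)
d=env.get_image('side'); np.savez('side3.npz',**d)
B=cv2.resize(d['image'][170:310,180:320],None,fx=3,fy=3,interpolation=cv2.INTER_CUBIC)
A=env.get_image('wrist')['image']
cv2.imwrite('pics/w3.png',np.hstack([A[:,:380],B])[:,:,::-1])
```

```text
t 3.97 pos [0.4945 0.0265 0.1621] yaw -4.33 q [-10.7  20.9  90.4  -0.   68.6  -6.3] F [ 0.3 -0.3 -2.1] tq [-0.02  0.    0.01] w 0.0149
shift cm [ 0.31 -0.09  0.16] rotvec [ 0.001  0.    -0.002]
```

View pics/w3.png

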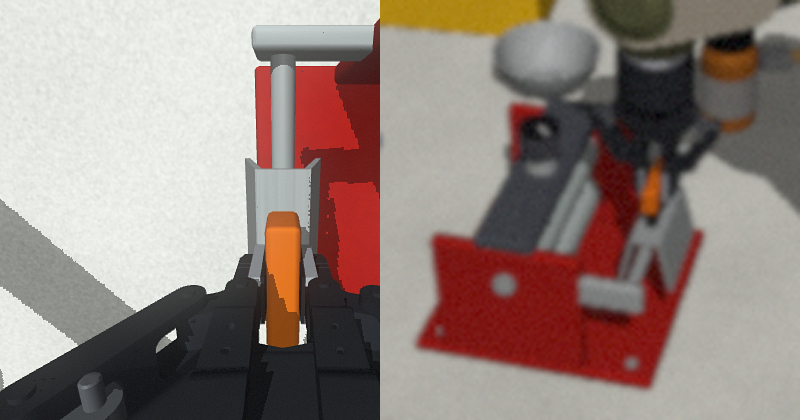

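The scraper now straddles the bar: bar centre x≈283, scraper centre x≈283. There is no contact yet, so I lower the last few mm.

Request:
carry_out([
  [[0.1, 0, 0, 0, 0, 0, 0], [0.2, 0, 0, 0, 0, 0, 0], [0.3, 0, 0, 0, 0, 0, 0], [0.3, 0, 0, 0, 0, 0, 0]],
])

```text
time_s: 4.4
position: [0.4943, 0.0264, 0.1595]
tool_rot: [[0.002, 0.997, -0.076], [-0.0, -0.076, -0.997], [-1.0, 0.002, 0.0]]
ft_force: [-3.4, 0.9, 9.4]
grip_width: 0.015
```

Contact at z=0.1595 with the bar taking the load. I open the fingers.

Request:
carry_out([
  [[-0.05, 0, 0, 0, 0, 0, 2], [-0.05, 0, 0, 0, 0, 0, 2.5], [-0.05, 0, 0, 0, 0, 0, 3], [-0.05, 0, 0, 0, 0, 0, 4], [-0.05, 0, 0, 0, 0, 0, 4]],
])

```text
time_s: 4.82
position: [0.4941, 0.0265, 0.1587]
tool_rot: [[-0.0, 0.997, -0.076], [0.0, -0.076, -0.997], [-1.0, -0.0, -0.0]]
ft_force: [-0.4, 0.2, -0.4]
grip_width: 0.04
```

Request:
carry_out([
  [[-1.5, 0, 0, 0, 0, 0, 4], [-4, 0, 0, 0, 0, 0, 4], [-7, 0, 0, 0, 0, 0, 4], [-10, 0, 0, 0, 0, 0, 5], [-12, 0, 0, 0, 0, 0, 6]],
])

```text
time_s: 5.23
position: [0.4944, 0.0264, 0.2814]
tool_rot: [[0.003, 0.997, -0.076], [-0.001, -0.076, -0.997], [-1.0, 0.003, 0.0]]
ft_force: [0.3, -0.4, -0.7]
grip_width: 0.0595
```

Run:
```python
from h import *
plan((.611,.0152,.28),30)
d=env.get_image('wrist'); np.savez('w4.npz',**d)
e=env.get_image('side'); np.savez('side4.npz',**e)
B=cv2.resize(e['image'][170:310,180:320],None,fx=3,fy=3,interpolation=cv2.INTER_CUBIC)
cv2.imwrite('pics/w4.png',np.hstack([d['image'][:,150:530],B])[:,:,::-1])
```

```text
t 5.23 pos [0.4944 0.0264 0.2814] yaw -4.35 q [-10.7  14.6  78.5   0.   86.7  -6.3] F [ 0.3 -0.4 -0.7] tq [ 0.    0.03 -0.05] w 0.0595
shift cm [ 0.18 11.71  0.24] rotvec [-0.6    0.001 -0.003]
```

View pics/w4.png

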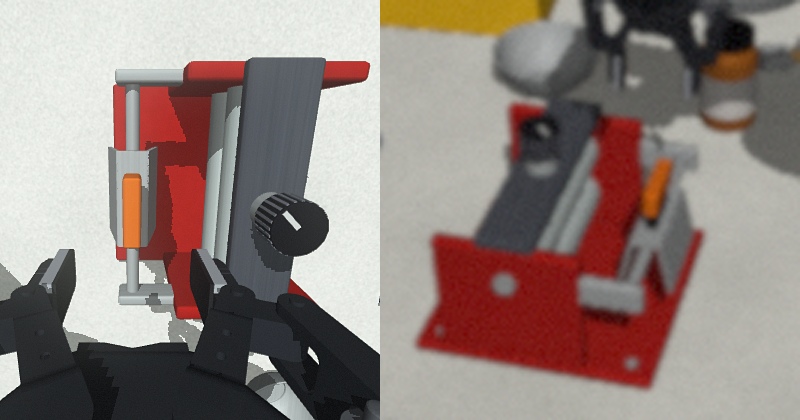

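The scraper hangs upright on the bar, released. Its orange grip is at (132,210) in the left crop. The cap top centre is at about (296,225) there, which is wrist pixel (446,225). Moving over to the cap.

Request:
carry_out([
  [[0, 2, 0, -0.12, 0, 0, 8.5], [0, 5, 0, -0.24, 0, 0, 8.5], [0, 8, 0, -0.36, 0, 0, 8.5], [0, 11, 0.1, -0.48, 0, 0, 8.5], [0, 11.7, 0.2, -0.6, 0, 0, 8.5]],
])

```text
time_s: 5.75
position: [0.6133, 0.015, 0.2762]
tool_rot: [[-0.002, 0.863, 0.505], [0.0, 0.505, -0.863], [-1.0, -0.002, -0.001]]
ft_force: [0.5, -1.1, -0.4]
grip_width: 0.0848
```

Request:
carry_out([
  [[0, 0, 0, -0.12, 0, 0, 8.5], [0, 0, 0, -0.24, 0, 0, 8.5], [0, 0, 0, -0.36, 0, 0, 8.5], [0, 0, 0, -0.48, 0, 0, 8.5], [0, 0, 0, -0.6, 0, 0, 8.5]],
])

```text
time_s: 6.17
position: [0.6104, 0.0156, 0.2773]
tool_rot: [[-0.002, 0.427, 0.904], [0.0, 0.904, -0.427], [-1.0, -0.001, -0.002]]
ft_force: [1.0, -0.3, -0.9]
grip_width: 0.0849
```

Run:
```python
from h import *
d=dict(np.load('w4.npz')); print(onz(d,(446,225),.216))
b=blobs(d['image'],(5,130,60),(22,255,255),amin=200)
for x in b: print(x, onz(d,x[1],.170))
plan((.611,.0152,.27),82)
```

```text
[0.61278189 0.01718945 0.216     ]
(np.int32(1320), array([281.5, 210.6]), ((281.5, 210.5), (73.0, 17.0), 90.0)) [0.49471861 0.02360351 0.17      ]
t 6.17 pos [0.6104 0.0156 0.2773] yaw 64.73 q [ -9.6  27.   60.   -0.   93.1 -74.4] F [ 1.  -0.3 -0.9] tq [ 0.01  0.02 -0.02] w 0.0849
shift cm [ 0.73 -0.01  0.07] rotvec [-0.301 -0.002  0.   ]
```

Request:
carry_out([
  [[0.5, 0.1, 0.1, -0.12, 0, 0, 8.5], [1, 0.1, 0.1, -0.24, 0, 0, 8.5], [1.5, 0.1, 0.1, -0.3, 0, 0, 8.5], [1.5, 0.1, 0.1, -0.3, 0, 0, 8.5]],
])

```text
time_s: 6.5
position: [0.6114, 0.0161, 0.2615]
tool_rot: [[-0.004, 0.144, 0.99], [0.001, 0.99, -0.144], [-1.0, 0.0, -0.004]]
ft_force: [0.3, 0.5, 0.0]
grip_width: 0.0851
```

Run:
```python
from h import *
plan((.612,.016,.193),82)
d=env.get_image('wrist'); np.savez('w5.npz',**d); cv2.imwrite('pics/w5.png',d['image'][:,:,::-1])
print(proj(d,(.612,.016,.216)))
```

```text
t 6.5 pos [0.6114 0.0161 0.2615] yaw 81.71 q [ -9.6  27.6  61.6   0.   91.  -91.3] F [0.3 0.5 0. ] tq [-0.05  0.03  0.02] w 0.0851
shift cm [ 6.85 -0.01  0.09] rotvec [-0.005 -0.004 -0.   ]
[283.3578998  235.55182287]
```

View pics/w5.png

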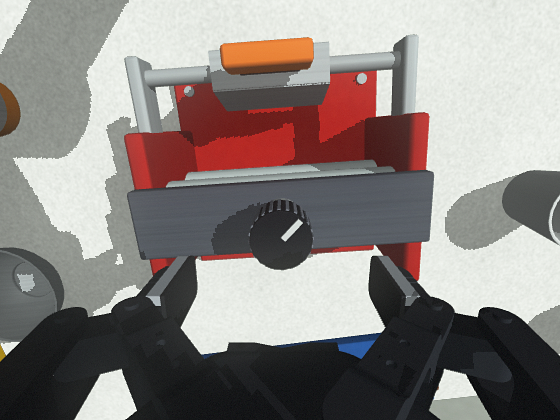

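The cap top is at about (281,238), midway between the pads and within 1.5 mm of its expected position. I descend and grip it.

Request:
carry_out([
  [[2, -0.1, 0, 0, 0, 0, 7.5], [4, -0.1, 0.05, 0, 0, 0, 6.5], [6, -0.1, 0.05, 0, 0, 0, 6], [6.8, -0.1, 0.05, 0, 0, 0, 6], [6.8, -0.1, 0.05, 0, 0, 0, 3]],
], grip_force=40)

```text
time_s: 6.97
position: [0.6116, 0.015, 0.1938]
tool_rot: [[-0.004, 0.148, 0.989], [0.001, 0.989, -0.148], [-1.0, 0.0, -0.004]]
ft_force: [-0.8, 0.4, -1.5]
grip_width: 0.0495
```

Request:
carry_out([
  [[0, 0, 0, 0, 0, 0, 2], [0, 0, 0, 0, 0, 0, 2], [0, 0, 0, 0, 0, 0, 2], [0, 0, 0, 0, 0, 0, 2], [0, 0, 0, 0, 0, 0, 2]],
])

```text
time_s: 7.38
position: [0.6122, 0.0149, 0.1959]
tool_rot: [[-0.0, 0.147, 0.989], [-0.0, 0.989, -0.147], [-1.0, -0.0, -0.0]]
ft_force: [-0.7, -3.0, -6.0]
grip_width: 0.0408
```

Run:
```python
from h import *
plan((.612,.016,.193),82)
```

```text
t 7.38 pos [0.6122 0.0149 0.1959] yaw 81.57 q [ -9.7  30.   68.3  -0.   81.7 -91.2] F [-0.7 -3.  -6. ] tq [-0.24  0.22 -0.05] w 0.0408
shift cm [ 0.29  0.11 -0.03] rotvec [-0.008 -0.     0.   ]
```

Gripped at 41 mm opening. I turn it clockwise and follow the thread down.

Request:
carry_out([
  [[0.02, 0, 0, 0.1, 0, 0, 2], [0.04, 0, 0, 0.22, 0, 0, 2], [0.05, 0, 0, 0.34, 0, 0, 2], [0.07, 0, 0, 0.46, 0, 0, 2], [0.09, 0, 0, 0.58, 0, 0, 2]],
])

```text
time_s: 7.8
position: [0.6126, 0.0158, 0.195]
tool_rot: [[0.001, 0.668, 0.744], [0.001, 0.744, -0.668], [-1.0, 0.002, -0.0]]
ft_force: [1.6, 3.2, -6.4]
grip_width: 0.0409
```

Run:
```python
from h import *
plan((.612,.016,.193),82)
```

```text
t 7.8 pos [0.6126 0.0158 0.195 ] yaw 48.06 q [ -9.6  30.1  68.4   0.1  81.5 -57.7] F [ 1.6  3.2 -6.4] tq [ 0.51 -0.29  0.12] w 0.0409
shift cm [ 0.2  -0.02 -0.06] rotvec [-0.592  0.    -0.002]
```

Request:
carry_out([
  [[0.02, 0, 0, 0.12, 0, 0, 2], [0.04, 0, 0, 0.24, 0, 0, 2], [0.06, 0, 0, 0.36, 0, 0, 2], [0.08, 0, 0, 0.48, 0, 0, 2], [0.095, 0, 0, 0.6, 0, 0, 2]],
])

```text
time_s: 8.22
position: [0.6135, 0.0163, 0.1941]
tool_rot: [[0.004, 0.972, 0.237], [0.002, 0.237, -0.972], [-1.0, 0.004, -0.001]]
ft_force: [7.3, 5.2, -9.0]
grip_width: 0.0413
```

Request:
carry_out([
  [[0.02, 0, 0, 0.12, 0, 0, 2], [0.04, 0, 0, 0.24, 0, 0, 2], [0.06, 0, 0, 0.36, 0, 0, 2], [0.08, 0, 0, 0.48, 0, 0, 2], [0.095, 0, 0, 0.6, 0, 0, 2]],
])

```text
time_s: 8.63
position: [0.6145, 0.0162, 0.1932]
tool_rot: [[0.007, 0.936, -0.353], [0.002, -0.353, -0.936], [-1.0, 0.005, -0.004]]
ft_force: [11.8, 5.8, -11.2]
grip_width: 0.0409
```

Run:
```python
from h import *
plan((.612,.016,.193),82)
```

```text
t 8.63 pos [0.6145 0.0162 0.1932] yaw -20.68 q [-9.6 30.2 68.4  0.2 81.  11.1] F [ 11.8   5.8 -11.2] tq [ 0.77 -2.03  0.18] w 0.0409
shift cm [ 0.02 -0.23  0.11] rotvec [-1.792  0.002 -0.008]
```

Turned 1.79 rad so far. Side and axial loads are building up slightly, so I relieve them while continuing.

Request:
carry_out([
  [[0.04, 0.05, -0.05, 0.1, 0, 0, 2], [0.08, 0.1, -0.1, 0.2, 0, 0, 2], [0.12, 0.13, -0.15, 0.28, 0, 0, 2], [0.14, 0.15, -0.16, 0.35, 0, 0, 2]],
])

```text
time_s: 8.97
position: [0.6153, 0.016, 0.1925]
tool_rot: [[0.004, 0.759, -0.652], [-0.0, -0.652, -0.759], [-1.0, 0.003, -0.002]]
ft_force: [2.1, -0.9, -3.8]
grip_width: 0.0409
```

Run:
```python
from h import *
plan((.612,.016,.193),82)
```

```text
t 8.97 pos [0.6153 0.016  0.1925] yaw -40.66 q [-9.5 30.4 68.2  0.  81.2 31.1] F [ 2.1 -0.9 -3.8] tq [-0.2  -0.34  0.15] w 0.0409
shift cm [-0.06 -0.25  0.21] rotvec [-2.141e+00  2.000e-03 -4.000e-03]
```

Request:
carry_out([
  [[0.01, 0, 0, 0.06, 0, 0, 2], [0.02, 0, 0, 0.12, 0, 0, 2], [0.03, 0, 0, 0.18, 0, 0, 2], [0.04, 0, 0, 0.24, 0, 0, 2], [0.05, 0, 0, 0.3, 0, 0, 2]],
])

```text
time_s: 9.38
position: [0.6157, 0.0156, 0.192]
tool_rot: [[0.005, 0.534, -0.845], [-0.001, -0.845, -0.534], [-1.0, 0.004, -0.003]]
ft_force: [9.7, 1.3, -4.8]
grip_width: 0.0411
```

Run:
```python
from h import *
plan((.612,.016,.193),82)
```

```text
t 9.38 pos [0.6157 0.0156 0.192 ] yaw -57.72 q [-9.5 30.4 68.2 -0.  81.1 48.2] F [ 9.7  1.3 -4.8] tq [ 0.3  -1.84  1.31] w 0.0411
shift cm [-0.1  -0.23  0.29] rotvec [-2.439  0.003 -0.006]
```

Torque jumped to 1.31 N m at 2.43 rad of turn, which is the hard stop. I press a little more and hold.

Request:
carry_out([
  [[0.02, 0.1, -0.1, 0.04, 0, 0, 2], [0.02, 0.1, -0.1, 0.08, 0, 0, 2], [0.02, 0.1, -0.1, 0.08, 0, 0, 2]],
])

```text
time_s: 9.63
position: [0.6172, 0.0162, 0.1921]
tool_rot: [[0.006, 0.466, -0.885], [0.0, -0.885, -0.466], [-1.0, 0.002, -0.005]]
ft_force: [5.7, 2.1, -2.7]
grip_width: 0.0409
```

Run:
```python
from h import *
plan((.612,.016,.193),82)
```

```text
t 9.63 pos [0.6172 0.0162 0.1921] yaw -62.22 q [-9.5 30.6 68.   0.1 81.1 52.7] F [ 5.7  2.1 -2.7] tq [ 0.33 -0.92  0.73] w 0.0409
shift cm [-0.09 -0.23  0.46] rotvec [-2.517e+00  1.000e-03 -7.000e-03]
```

Slipping on the stop (0.73 N m). I save a wrist picture of the mark for reference, then back off 90°.

Run:
```python
from h import *
d=env.get_image('wrist'); np.savez('w6.npz',**d); cv2.imwrite('pics/w6.png',d['image'][:,:,::-1])
```

Request:
carry_out([
  [[-0.01, 0, -0.05, -0.1, 0, 0, 2], [-0.03, 0, -0.1, -0.2, 0, 0, 2], [-0.05, 0, -0.1, -0.31, 0, 0, 2], [-0.06, 0, -0.1, -0.42, 0, 0, 2], [-0.08, 0, -0.1, -0.53, 0, 0, 2]],
])

```text
time_s: 10.1
position: [0.6161, 0.0175, 0.1928]
tool_rot: [[0.0, 0.853, -0.522], [0.002, -0.522, -0.853], [-1.0, -0.001, -0.002]]
ft_force: [-6.4, 5.8, 1.3]
grip_width: 0.0408
```

Run:
```python
from h import *
plan((.615,.016,.193),29)
```

```text
t 10.1 pos [0.6161 0.0175 0.1928] yaw -31.5 q [-9.4 30.6 67.9  0.1 81.6 22.1] F [-6.4  5.8  1.3] tq [ 1.06  0.93 -0.13] w 0.0408
shift cm [-0.02 -0.01  0.18] rotvec [-1.056 -0.002 -0.   ]
```

View pics/w6.png

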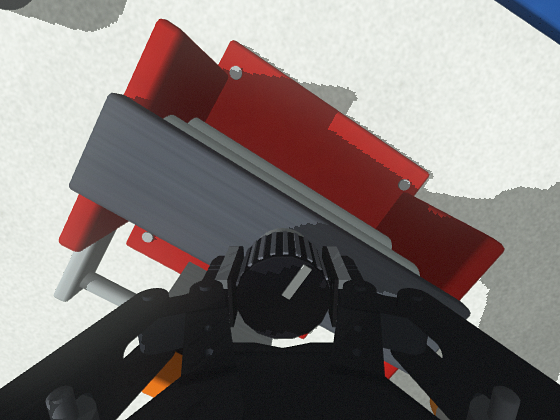

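The picture shows the cap held between the pads, with its white mark running from (288,296) to (306,267). The torque during back-off is now −0.13 N m, so the cap is turning with the fingers. Continuing.

Request:
carry_out([
  [[-0.02, -0.05, 0, -0.1, 0, 0, 2], [-0.04, -0.1, 0, -0.2, 0, 0, 2], [-0.05, -0.1, 0, -0.31, 0, 0, 2], [-0.07, -0.1, 0, -0.42, 0, 0, 2], [-0.08, -0.1, 0, -0.53, 0, 0, 2]],
])

```text
time_s: 10.52
position: [0.6143, 0.018, 0.1935]
tool_rot: [[-0.002, 1.0, -0.02], [0.002, -0.02, -1.0], [-1.0, -0.002, -0.002]]
ft_force: [-10.9, 6.8, 5.7]
grip_width: 0.0412
```

Run:
```python
from h import *
plan((.615,.016,.195),29)
```

```text
t 10.52 pos [0.6143 0.018  0.1935] yaw -1.13 q [-9.4 30.4 68.   0.1 81.7 -8.3] F [-10.9   6.8   5.7] tq [ 0.88  1.75 -0.22] w 0.0412
shift cm [-0.15  0.07  0.2 ] rotvec [-0.526 -0.003  0.002]
```

Request:
carry_out([
  [[-0.04, -0.05, -0.05, -0.1, 0, 0, 2], [-0.08, -0.1, -0.05, -0.2, 0, 0, 2], [-0.1, -0.15, -0.05, -0.31, 0, 0, 2], [-0.12, -0.15, -0.05, -0.42, 0, 0, 2], [-0.14, -0.15, -0.05, -0.52, 0, 0, 2]],
])

```text
time_s: 10.93
position: [0.6125, 0.0177, 0.1945]
tool_rot: [[-0.004, 0.878, 0.479], [0.001, 0.479, -0.878], [-1.0, -0.003, -0.002]]
ft_force: [-10.6, -0.6, 0.9]
grip_width: 0.0409
```

Request:
carry_out([
  [[0, 0, 0, 0, 0, 0, 2], [0, 0, 0, 0, 0, 0, 2], [0, 0, 0, 0, 0, 0, 2]],
])

```text
time_s: 11.18
position: [0.6125, 0.0177, 0.1945]
tool_rot: [[-0.004, 0.88, 0.475], [0.001, 0.475, -0.88], [-1.0, -0.003, -0.002]]
ft_force: [-10.3, 0.8, 2.2]
grip_width: 0.0411
```

Run:
```python
from h import *
plan((.615,.016,.195),29)
d=env.get_image('wrist'); np.savez('w7.npz',**d); 
o=env.get_image('top');np.savez('top7.npz',**o); e=env.get_image('side');np.savez('side7.npz',**e)
for n,z,b in (('w5',.216,(250,200,312,270)),('w6',.212,(250,250,320,310)),('w7',.2145,(250,250,320,310))):
    D=dict(np.load(n+'.npz')); x0,y0,x1,y1=b; g=cv2.cvtColor(D['image'],cv2.COLOR_RGB2HSV)[y0:y1,x0:x1]
    m=((g[...,2]>130)&(g[...,1]<40)).astype(np.uint8); k,l,st,c=cv2.connectedComponentsWithStats(m)
    for i in range(1,k):
        if st[i,4]>40:
            P=np.argwhere(l==i)[:,::-1]+[x0,y0]; W=np.array([onz(D,p,z)[:2] for p in P]); u=np.linalg.svd(W-W.mean(0))[2][0]
            print(n,st[i],'mark axis deg',np.degrees(np.arctan2(u[1],u[0])).round(1)%180,W.mean(0).round(4))
t=cv2.resize(o['image'][150:240,200:310],None,fx=3.4,fy=3.4,interpolation=cv2.INTER_CUBIC)
S=cv2.resize(e['image'][170:310,180:300],(int(306/140*120),306),interpolation=cv2.INTER_CUBIC)
cv2.imwrite('pics/f.png',np.hstack([t,S])[:,:,::-1])
```

```text
t 11.18 pos [0.6125 0.0177 0.1945] yaw 28.35 q [ -9.4  30.2  68.2   0.   81.8 -37.8] F [-10.3   0.8   2.2] tq [0.18 1.62 0.07] w 0.0411
shift cm [-0.05  0.14  0.27] rotvec [-0.011 -0.002  0.003]
w5 [ 31  19  22  22 157] mark axis deg 129.9 [0.6088 0.0218]
w5 [ 36  54  26  16 173] mark axis deg 114.7 [0.6343 0.0269]
w5 [  0  57  24  13 161] mark axis deg 56.3 [ 0.6302 -0.0044]
w7 [ 31  16  31  34 352] mark axis deg 84.2 [0.6166 0.0232]
```

View pics/f.png

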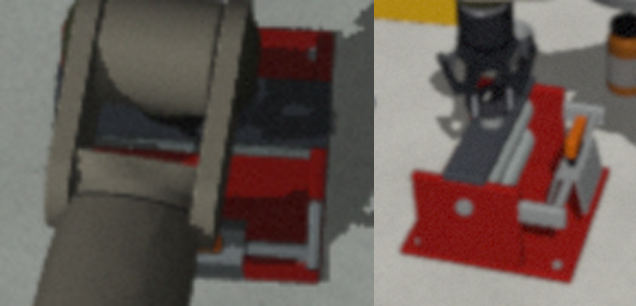

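The scraper still hangs on the bar (side crop, grip at (577,137)) and the gripper is on the cap. The w6 mark was below my threshold, so I compute its angle with a lower one.

Run:
```python
from h import *
for n,z,th in (('w6',.212,85),('w7',.2145,85),('w7',.2145,130)):
    D=dict(np.load(n+'.npz')); x0,y0,x1,y1=265,255,325,310; g=cv2.cvtColor(D['image'],cv2.COLOR_RGB2HSV)[y0:y1,x0:x1]
    m=((g[...,2]>th)&(g[...,1]<60)).astype(np.uint8); k,l,st,c=cv2.connectedComponentsWithStats(m)
    i=1+st[1:,4].argmax(); P=np.argwhere(l==i)[:,::-1]+[x0,y0]; W=np.array([onz(D,p,z)[:2] for p in P]); u=np.linalg.svd(W-W.mean(0))[2][0]
    print(n,st[i],np.degrees(np.arctan2(u[1],u[0])).round(1),W.mean(0).round(4))
e=dict(np.load('side7.npz')); b=blobs(e['image'],(5,130,90),(22,255,255),(240,200,300,260)); o=dict(np.load('side4.npz')); print(b,blobs(o['image'],(5,130,90),(22,255,255),(240,200,300,260)))
print('expected',proj(e,(.4945,.0235,.160)))
s=env.observe();print(s['time_s'],s['ft_force'],s['grip_width'],s['qvel'].round(2))
```

```text
w6 [ 17  10  29  34 350] 174.9 [0.6245 0.012 ]
w7 [ 16  10  31  35 380] -95.7 [0.6166 0.0232]
w7 [ 16  11  31  34 352] -95.8 [0.6166 0.0232]
[(np.int32(32), array([294.7, 211.3]), ((294.0, 211.5), (3.0, 10.0), 90.0)), (np.int32(128), array([271.2, 232.9]), ((270.8000183105469, 232.10000610351562), (7.905693531036377, 19.922346115112305), 18.43494987487793))] [(np.int32(20), array([294.4, 211.3]), ((293.9634094238281, 211.32925415039062), (10.15970230102539, 1.7669044733047485), 6.34019136428833)), (np.int32(131), array([271.1, 233. ]), ((270.8235778808594, 232.2058868408203), (7.518604278564453, 19.887920379638672), 14.03624439239502))]
expected [272.00456726 232.66113932]
11.3333 [-10.12825239   0.78224432   0.75351936] 0.04128614166498098 [ 0.07 -0.05 -0.    0.02  0.03 -0.01]
```

The mark turned 135° down (2.36 rad, within the stated start range) and 89.3° back (1.56 rad). The scraper hasn't moved since release, so I hand in.

```bash
python3 -c "
from rig import env
print(env.close_job())"
```

```text
the job is handed in; nothing more can be done
None
```

The scraper hangs freely over the front bar. The cap was screwed down to its stop, backed off a quarter turn and is still gripped. I handed the job in at about 11.3 s; it reports no verdict.

**Scraper:** In the side view, its grip was at (271.1, 233.0) px just after release and (271.2, 232.9) px after the cap work, so it did not move. A properly hung scraper should appear at (272.0, 232.7) px.

**Cap:**
- **Stop:** It turned about 2.36 rad clockwise by its white mark. Wrist torque then rose from 0.15 to 1.31 N m and the pads slipped a few degrees, which I took as the hard stop.
- **Back-off:** The mark turned back 89.3° (about 1.56 rad). My last check showed the cap held still at a 41 mm opening with 40 N commanded.

**Disagreements and gaps:**
- The top and wrist cameras differed by about 4 mm on the bar's position. I settled it by lining the scraper up with the bar in the wrist view before lowering.
- A steady side force of about 10 N remained on the tool at the end, because the arm is slightly off the cap's axis.
- I did not measure the bystanders again, but no move was planned near them.

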